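# Put the sanding drums away on their stands

## Robot

A 6-joint arm with a two-finger parallel gripper is mounted at the origin on the work surface. World frame = base frame: x ahead of the robot, y to its left, z up, the work surface at z = 0. Lengths are in m, angles in degrees, forces in N, time in s.
With the tool pointing down it reaches from about 0.3 to 0.75 m from the base axis. Payload 8.5 kg.
Tool frame: the origin (TCP) lies on the centre line of the jaws, within the pads' length; the fingertips stand 14 mm ahead of it and the grasp point (between the pads) lies 5 mm behind it; z points along the fingers, x is the direction in which the jaws open and shut, and the axes are right-handed (so a half turn about z gives the same grasp; the last joint's range is limited). The gripper opens to 85 mm and grips with 20 to 120 N. Pads are 22 mm wide; open, the fingers measure 114 mm over their backs; the gripper's body (76 mm by 85 mm) begins 54 mm behind the grasp point. The pads swing forward as they close: fully open they stand 13 mm farther back than shut.
Start: joints at [54.815, 21.807, 74.336, -0, 83.858, -12.336], TCP at [0.214, 0.507, 0.245] pointing down, gripper open.
Joint ranges: [-178.18, 178.18], [-50.72, 133.34], [12.68, 142.11], [-81.47, 261.47], [9.98, 163.14], [-165.26, 165.26]. Speed limits (degrees/s): [136.94, 136.94, 180, 180, 180, 180].

## Interface

Orientations are given as a 3x3 rotation matrix whose columns are the frame's x, y, z axes.
In Python, from rig import * gives the robot as it stands.
- The arm moves only by the shell command python3 -m crank 'ROWS' [FORCE]. ROWS is JSON, one flat list of numbers, 7 for each row, row after row: the turn, a rotation vector about the world's x, y, z in rad, then the shift along the world's x, y, z in m, then the opening in per cent of the stroke, from 0 (shut) to 100 (fully open). A call has 1 to 20 rows; each row shifts and turns the commanded pose from where the row before left it; what a row does not reach is not made up. A row lasts 1/10 s, in which the tool goes at most 50 mm and 8.59 degrees, less where a joint would pass 70% of its speed; a pose out of reach is approached as far as the arm can. A call is refused whole if a number of a shift passes 0.05 or a number of a turn 0.15, either way. A call with a gripper value outside its range is refused whole. The fingers move at their own pace and stop on an object; FORCE is the grip in N (left out, the last holds). Time passes only in rows, so rows that do not move let the fingers close. It gives the time, the measured TCP pose, the force and the opening at its end, in the units of the state.
- observe(): the state, without advancing time (a new reading comes with each control period).
- get_image(name): name is "side" or "top" or "wrist"; returns a dict with "frame" (480x640x3 uint8, red, green, blue), "fov_y" (degrees; the focal length in pixels is half the picture's height over the tangent of half this angle, whatever the lens; pixels are square), "cx", "cy" (the principal point, pixels), "world_to_cam" (4x4, takes a point from world to camera coordinates). Camera axes: x right, y up, looking along -z (the intrinsics and any distortion apply to the point x, -y, -z); pixel columns grow to the right and rows downward; lengths in m; the calibration is good to about 2 mm. A picture is of the moment at which its call begins. There is no depth.
- close_job(): hands the job in, once; it reports no verdict.
The state is a dict: "time_s": time; "q": joint angles; "qvel": joint speeds; "joint_efforts": joint torques, N m; "position": TCP position; "tool_rot": TCP orientation; "ft_force": force on the tool from outside, world axes, zero at the start; "wrist_torque": the same for the moment, N m; "grip_width": finger opening in m.
Only numpy, scipy, OpenCV 4.12 (cv2) and the standard library are available. Lean on these libraries where they do the work, as an engineer would, in place of code of your own. Each camera call takes 0.05 s, during which the arm holds its last target. There are 200 camera calls.

## Task

Put away the four sanding drums of the edge-finishing machine: thread each over the pin of the stand that matches its size (largest drum on the stand with the largest foot, and so on down to the smallest), the same way up as it stands now, until it sits flat on the foot. Leave the jar and the tin standing where they are.

Things in the scene. Friction and masses are not known exactly. Their poses are not given: they have to be found in the camera images.
- drum_large: the largest of four loose, look-alike sanding drums: an upright hollow cylinder with brown abrasive outside, black rubber top and a bright-bushed bore right through; diameter 66 mm, height 56 mm, bore 22 mm. Origin: centre of the underside, on the bore's axis; z up along the axis. Light (under 0.4 kg), rigid.
- drum_medium: the second largest of four loose, look-alike sanding drums: an upright hollow cylinder with brown abrasive outside, black rubber top and a bright-bushed bore right through; diameter 56 mm, height 50 mm, bore 22 mm. Origin: centre of the underside, on the bore's axis; z up along the axis. Light (under 0.4 kg), rigid.
- drum_small: the third largest of four loose, look-alike sanding drums: an upright hollow cylinder with brown abrasive outside, black rubber top and a bright-bushed bore right through; diameter 46 mm, height 44 mm, bore 22 mm. Origin: centre of the underside, on the bore's axis; z up along the axis. Light (under 0.4 kg), rigid.
- drum_tiny: the smallest of four loose, look-alike sanding drums: an upright hollow cylinder with brown abrasive outside, black rubber top and a bright-bushed bore right through; diameter 36 mm, height 38 mm, bore 22 mm. Origin: centre of the underside, on the bore's axis; z up along the axis. Light (under 0.4 kg), rigid.
- stand_large: the largest of four storage stands screwed to the bench: a dark round steel foot, diameter 78 mm, 8 mm thick, with an upright steel pin at its centre, 6 mm in diameter, standing 40 mm above the foot (pin top 48 mm above the bench). For the 66 mm drum, 12 mm smaller than the foot. Origin: centre of the underside, at bench level; z up along the pin.
- stand_medium: the second largest of four storage stands screwed to the bench: a dark round steel foot, diameter 68 mm, 8 mm thick, with an upright steel pin at its centre, 6 mm in diameter, standing 40 mm above the foot (pin top 48 mm above the bench). For the 56 mm drum, 12 mm smaller than the foot. Origin: centre of the underside, at bench level; z up along the pin.
- stand_small: the third largest of four storage stands screwed to the bench: a dark round steel foot, diameter 58 mm, 8 mm thick, with an upright steel pin at its centre, 6 mm in diameter, standing 40 mm above the foot (pin top 48 mm above the bench). For the 46 mm drum, 12 mm smaller than the foot. Origin: centre of the underside, at bench level; z up along the pin.
- stand_tiny: the smallest of four storage stands screwed to the bench: a dark round steel foot, diameter 48 mm, 8 mm thick, with an upright steel pin at its centre, 6 mm in diameter, standing 40 mm above the foot (pin top 48 mm above the bench). For the 36 mm drum, 12 mm smaller than the foot. Origin: centre of the underside, at bench level; z up along the pin.
- jar: bystander: closed amber jar with a white cap, diameter 58 mm, height 72 mm, loose. Origin: centre of the underside; z up.
- tin: bystander: closed metal tin, diameter 60 mm, height 52 mm, loose. Origin: centre of the underside; z up.

How it is judged:
By the outcome, as a careful person would: the job done as asked, in the order asked, and still so for the second after the job is handed in, with the robot touching nothing.
It also fails if it takes over 99 s, if anything falls off the work surface, if the arm or the gripper's body presses on something with over 40 N, if the wrist force passes 120 N, or if a joint passes its speed limit or range.

## Working session

There is one attempt and no reset: what is moved stays moved. The work goes in short steps, Python scripts to look and compute and a shell command to move; the robot and the scene stay as the last step left them, time stands still between calls to the robot, and variables do not carry over. Pictures are saved under pics/ and viewed, about 12 in all and at most 16, crops included, and the job is handed in when it is done.

```bash
ls; mkdir -p pics; python3 - <<'E'
from rig import *
import cv2
s=observe();print(s)
for n in("top","side","wrist"):
    d=get_image(n);cv2.imwrite(f"pics/{n}0.png",d["frame"][:,:,::-1]);print(n,[(k,d[k]) for k in d if k!="frame"])
E
```

```text
pics
{'time_s': 0.0, 'q': array([ 5.48139302e+01,  2.18420482e+01,  7.43850449e+01,  1.47038726e-05,
        8.38578830e+01, -1.23352238e+01]), 'qvel': array([-0.04135574,  0.11470947, -0.02452492,  0.00919884, -0.01745451,
        0.00801206]), 'joint_efforts': array([-1.76316771e-03, -4.48453760e+01, -2.31279749e+01, -2.80202930e-04,
        4.69973529e-03, -7.24770132e-06]), 'position': array([0.21342042, 0.50660941, 0.24470013]), 'tool_rot': array([[ 3.88332929e-01,  9.21518749e-01, -8.54827269e-04],
       [ 9.21518007e-01, -3.88333741e-01, -1.21197780e-03],
       [-1.44881854e-03, -3.17087832e-04, -9.99998900e-01]]), 'ft_force': array([-0.04498822, -0.51207297,  0.17149068]), 'wrist_torque': array([ 0.01629902,  0.01010436, -0.00856674]), 'grip_width': 0.08515981285569502}
top [('fov_y', 43.7327312566038), ('cx', 309.7132163562015), ('cy', 244.1438222425478), ('world_to_cam', array([[ 1.91847075e-02, -9.99771686e-01, -9.40863933e-03,
        -9.13253477e-04],
       [ 9.96391506e-01,  1.83399630e-02,  8.28710540e-02,
        -5.36901708e-01],
       [-8.26795793e-02, -1.096454
[... 247 characters left out ...]
 array([[ 0.99955345, -0.02805521, -0.01028589, -0.52660824],
       [ 0.02735899,  0.7208311 ,  0.69257058, -0.04186256],
       [-0.01201582, -0.69254273,  0.72127678, -0.85799878],
       [ 0.        ,  0.        ,  0.        ,  1.        ]]))]
wrist [('fov_y', 69.38027721422728), ('cx', 320.17760074820893), ('cy', 239.80978870984217), ('world_to_cam', array([[ 3.86907973e-01,  9.22118162e-01, -5.61629318e-04,
        -5.51034736e-01],
       [-8.78262574e-01,  3.68321044e-01, -3.04949929e-01,
         3.96248677e-02],
       [-2.80993008e-01,  1.18480817e-01,  9.52368219e-01,
        -3.79938071e-01],
       [ 0.00000000e+00,  0.00000000e+00,  0.00000000e+00,
         1.00000000e+00]]))]
```

View pics/top0.png

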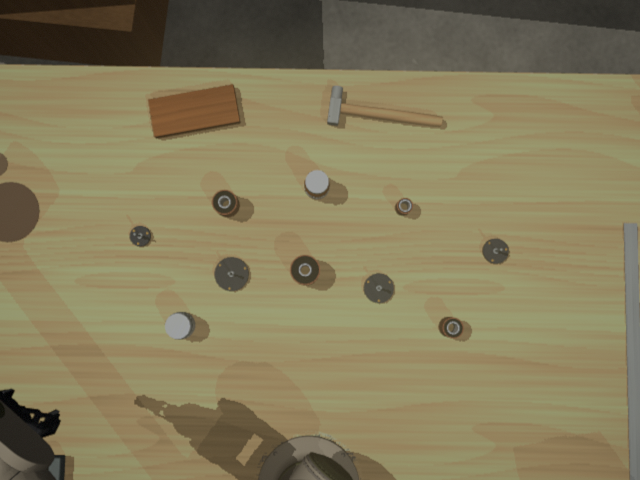

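View pics/side0.png

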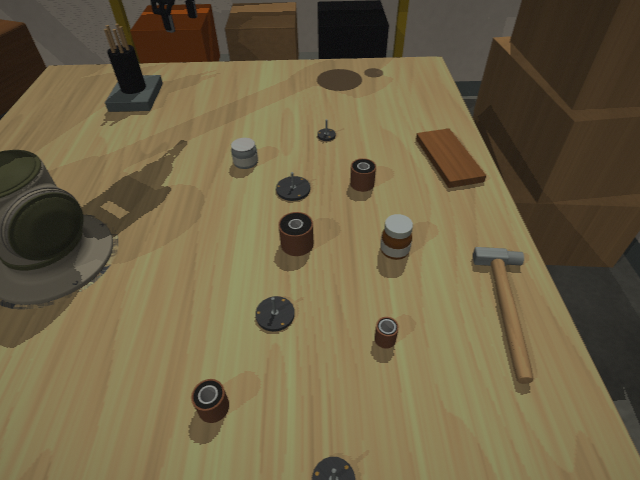

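Top view: drums at large (305,270), medium (225,203), small (452,328) and tiny (404,207). Stands at large (232,274), medium (379,288), small (496,251) and tiny (141,236). Jar at (317,183), tin at (180,326). The side view shows the same layout. Next I'll locate them by masks and triangulate.

```bash
cat > h.py <<'E'
from rig import *
import cv2,numpy as np
def ray(d,u,v):
    f=240/np.tan(np.radians(d["fov_y"]/2)); M=np.array(d["world_to_cam"])
    r=M[:3,:3].T@np.array([(u-d["cx"])/f,-(v-d["cy"])/f,-1.]); return -M[:3,:3].T@M[:3,3],r
def plane(d,u,v,z):
    o,r=ray(d,u,v); return o+r*(z-o[2])/r[2]
def tri(a,b):
    A=[];y=[]
    for o,r in(a,b):
        r=r/np.linalg.norm(r);P=np.eye(3)-np.outer(r,r);A.append(P);y.append(P@o)
    x,_,_,_=np.linalg.lstsq(np.vstack(A),np.hstack(y),rcond=None)
    return x,[float(np.linalg.norm(np.cross(x-o,r/np.linalg.norm(r)))) for o,r in(a,b)]
def proj(d,p):
    f=240/np.tan(np.radians(d["fov_y"]/2)); c=np.array(d["world_to_cam"])@np.append(p,1)
    return d["cx"]+f*c[0]/-c[2], d["cy"]-f*c[1]/-c[2]
def crop(im,u,v,r,k):
    return cv2.resize(cv2.getRectSubPix(im,(2*r,2*r),(float(u),float(v))),None,fx=k,fy=k,interpolation=cv2.INTER_NEAREST)
E
python3 - <<'E'
from h import *
T=get_image("top");S=get_image("side")
import pickle;pickle.dump((T,S),open("ts.pkl","wb"))
P=[(305,270),(225,203),(452,328),(404,207),(232,274),(379,288),(496,251),(141,236)]
Q=[(296,234),(363,174),(210,400),(386,332),(293,188),(275,313),(333,460),(327,134)]
rows=[np.hstack([crop(d["frame"],*p,22,4) for p in L]) for d,L in((T,P[:4]),(T,P[4:]),(S,Q[:4]),(S,Q[4:]))]
m=np.hstack([np.vstack(rows[:2]),np.vstack(rows[2:])])
m=np.vstack([m[:, :704],m[:,704:]]) 
cv2.imwrite("pics/m.png",cv2.resize(m,(600,600),interpolation=cv2.INTER_AREA)[:,:,::-1])
for d,L in((T,P),(S,Q)):
    hsv=cv2.cvtColor(d["frame"],cv2.COLOR_RGB2HSV)
    for i,(u,v) in enumerate(L):
        x0,y0=u-26,v-26
        c=hsv[y0:y0+52,x0:x0+52]
        g=(c[...,2]<75) if i>3 else ((c[...,2]<75)|((c[...,1]>130)&(c[...,2]<130)))
        cs,_=cv2.findContours(g.astype(np.uint8),cv2.RETR_EXTERNAL,cv2.CHAIN_APPROX_NONE)
        k=max(cs,key=cv2.contourArea);e=cv2.fitEllipse(k)
        print(i,np.round([e[0][0]+x0,e[0][1]+y0,*e[1]],1),np.round(plane(d,e[0][0]+x0,e[0][1]+y0,.004)[:2],4))
E
```

```text
0 [304.7 269.4  25.5  25.7] [0.4808 0.0197]
1 [223.9 201.5  20.6  21.1] [0.6325 0.2076]
2 [452.9 327.5  16.3  17.1] [ 0.3569 -0.315 ]Traceback (most recent call last):
  File "<stdin>", line 17, in <module>
cv2.error: OpenCV(4.12.0) /io/opencv/modules/imgproc/src/shapedescr.cpp:361: error: (-201:Incorrect size of input array) There should be at least 5 points to fit the ellipse in function 'fitEllipseNoDirect'
```

View pics/m.png

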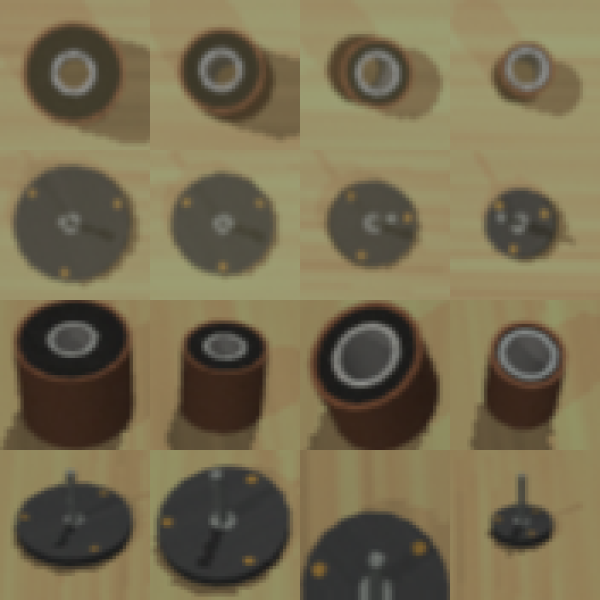

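Crops show: bright bushing rings in every drum, grey feet with the pin at centre. Saturation should separate them.

```bash
cat > loc.py <<'E'
from h import *
import pickle
T,S=pickle.load(open("ts.pkl","rb"))
P=[(305,270),(224,202),(453,327),(404,206),(232,274),(379,288),(496,251),(141,236)]
Q=[(296,224),(363,166),(208,394),(387,326),(293,188),(275,313),(333,475),(327,134)]
names="dL dM dS dT sL sM sS sT".split()
out={}
for i in range(8):
    R=[]
    for d,L in((T,P),(S,Q)):
        im=cv2.cvtColor(d["frame"],cv2.COLOR_RGB2HSV);u,v=L[i];r=24
        x0,y0=u-r,max(v-r,0);c=im[y0:y0+2*r,x0:x0+2*r]
        c=cv2.resize(c,None,fx=4,fy=4,interpolation=cv2.INTER_CUBIC)
        g=(c[...,1]<95)&((c[...,2]>95) if i<4 else (c[...,2]<125))
        n,lab,st,ce=cv2.connectedComponentsWithStats(g.astype(np.uint8))
        if i<4: # ring nearest the seed
            k=max(range(1,n),key=lambda j:st[j][4]*(np.hypot(*(ce[j]-[4*(u-x0),4*(v-y0)]))<20))
        else: k=1+np.argmax(st[1:,4])
        cs,_=cv2.findContours((lab==k).astype(np.uint8),cv2.RETR_EXTERNAL,cv2.CHAIN_APPROX_NONE)
        pts=cv2.convexHull(max(cs,key=cv2.contourArea));e=cv2.fitEllipse(pts)
        R.append(((e[0][0]+.5)/4-.5+x0,(e[0][1]+.5)/4-.5+y0,e[1][0]/4,e[1][1]/4))
    x,err=tri(ray(T,*R[0][:2]),ray(S,*R[1][:2]))
    h=[.056,.05,.044,.038,.008,.008,.008,.008][i]
    print(names[i],np.round(R,1).tolist(),"tri",np.round(x,4),"gap",np.round(err[0]*2e3,1),"pl",np.round(plane(T,*R[0][:2],h)[:2],4),np.round(plane(S,*R[1][:2],h)[:2],4))
E
python3 loc.py
```

```text
dL [[304.6, 269.4, 13.3, 13.4], [295.3, 223.5, 10.0, 14.4]] tri [0.4779 0.0189 0.0525] gap 1.8 pl [0.4786 0.0189] [0.4772 0.0152]
dM [[223.8, 201.6, 12.9, 12.9], [363.0, 165.7, 7.4, 12.6]] tri [0.625  0.2011 0.0468] gap 1.9 pl [0.6255 0.2005] [0.6235 0.1967]Traceback (most recent call last):
  File "loc.py", line 20, in <module>
    pts=cv2.convexHull(max(cs,key=cv2.contourArea));e=cv2.fitEllipse(pts)
                                                      ~~~~~~~~~~~~~~^^^^^
cv2.error: OpenCV(4.12.0) /io/opencv/modules/imgproc/src/shapedescr.cpp:361: error: (-201:Incorrect size of input array) There should be at least 5 points to fit the ellipse in function 'fitEllipseNoDirect'
```

```bash
sed -i 's/<20))/<28))/; s/g=(c\[/c=c;g=(c[/' loc.py; python3 loc.py 2>&1 | tail -1; python3 - <<'E'
import pickle,cv2
T,S=pickle.load(open("ts.pkl","rb"))
h=cv2.cvtColor(T["frame"],cv2.COLOR_RGB2HSV)
print(h[327,440:466].tolist());print(h[206,396:412].tolist());print(h[251,480:512:2].tolist())
E
```

```text
[[17, 116, 81], [16, 118, 84], [15, 124, 101], [14, 122, 109], [18, 107, 79], [25, 88, 64], [25, 37, 82], [50, 5, 145], [20, 43, 124], [20, 94, 109], [20, 104, 108], [20, 100, 110], [20, 99, 108], [21, 91, 92], [22, 61, 80], [21, 37, 96], [21, 35, 101], [23, 29, 107], [40, 5, 143], [30, 17, 107], [23, 62, 70], [23, 92, 64], [17, 102, 90], [15, 113, 120], [19, 105, 124], [20, 100, 123]]
[[17, 120, 87], [13, 125, 120], [16, 78, 98], [38, 7, 141], [20, 36, 129], [21, 87, 111], [21, 99, 108], [21, 99, 108], [20, 101, 109], [21, 101, 109], [20, 102, 108], [21, 74, 89], [23, 42, 97], [22, 25, 113], [50, 5, 149], [18, 24, 107]]
[[20, 97, 147], [20, 93, 104], [23, 43, 78], [23, 42, 79], [24, 45, 79], [25, 40, 77], [23, 41, 80], [30, 17, 120], [25, 36, 86], [24, 48, 75], [24, 49, 73], [25, 39, 78], [23, 43, 77], [24, 46, 78], [20, 72, 89], [21, 92, 147]]
```

Use saturation alone: rings S<65 with V>88, feet S<75.

```bash
sed -i 's/c=c;g=.*/g=(c[...,1]<62)\&(c[...,2]>88) if i<4 else (c[...,1]<75)\&(c[...,2]<130)/' loc.py; python3 loc.py 2>&1
```

```text
dL [[304.6, 269.4, 13.5, 13.7], [295.3, 223.5, 10.1, 14.7]] tri [0.4779 0.0188 0.0526] gap 1.8 pl [0.4786 0.0189] [0.4772 0.0153]
dM [[223.9, 201.5, 13.2, 13.2], [363.0, 165.7, 7.5, 12.7]] tri [0.625  0.2009 0.0469] gap 1.9 pl [0.6255 0.2005] [0.6235 0.1967]
dS [[452.8, 327.5, 13.4, 13.7], [207.5, 394.1, 17.3, 21.1]] tri [ 0.3575 -0.3069  0.0396] gap 2.3 pl [ 0.3588 -0.3056] [ 0.3576 -0.3092]
dT [[404.8, 205.1, 13.1, 13.4], [386.9, 325.9, 14.6, 17.7]] tri [ 0.6264 -0.2013  0.0339] gap 1.4 pl [ 0.6265 -0.2007] [ 0.625  -0.2039]
sL [[231.0, 273.8, 33.7, 34.5], [292.6, 187.0, 28.1, 34.3]] tri [0.4668 0.1864 0.0033] gap 2.0 pl [0.4676 0.1858] [0.4662 0.1806]
sM [[378.3, 287.9, 29.7, 30.0], [274.5, 313.3, 35.3, 39.9]] tri [ 0.4413 -0.1478 -0.0006] gap 1.9 pl [ 0.4421 -0.1468] [ 0.4414 -0.1537]
sS [[495.3, 250.6, 24.7, 25.5], [333.2, 480.2, 43.5, 48.6]] tri [ 0.531  -0.4122 -0.    ] gap 1.6 pl [ 0.5311 -0.4097] [ 0.53   -0.4144]
sT [[139.6, 235.7, 20.3, 21.1], [326.4, 130.4, 18.9, 23.0]] tri [0.5496 0.3945 0.0147] gap 0.0 pl [0.5502 0.3965] [0.5499 0.4048]
```

```bash
python3 -m crank '[0,0,0,0.019,-0.035,0,100, 0,0,0,0.019,-0.035,0,100, 0,0,0,0.019,-0.035,0,100, 0,0,0,0.019,-0.035,0,100, 0,0,0,0.019,-0.035,0,100, 0,0,0,0.019,-0.035,0,100, 0,0,0,0.019,-0.035,0,100, 0,0,0,0.019,-0.035,0,100, 0,0,0,0.019,-0.035,0,100, 0,0,0,0.019,-0.035,0,100, 0,0,0,0.019,-0.035,0,100, 0,0,0,0.019,-0.035,0,100, 0,0,0,0.019,-0.035,-0.02,100, 0,0,0,0.019,-0.035,-0.02,100, 0,0,0,0,0,0,100, 0,0,0,0,0,0,100]' 60
python3 - <<'E'
from h import *
s=observe();print(s["time_s"],s["position"],s["tool_rot"].round(3).tolist(),s["q"].round(1))
d=get_image("wrist");cv2.imwrite("pics/w1.png",d["frame"][:,:,::-1]);print(ray(d,320,240)[0])
print(proj(d,[.478,.018,.056]),proj(d,s["position"]))
E
```

```text
time_s: 1.85
position: [0.4795, 0.0165, 0.2049]
tool_rot: [[0.39, 0.921, -0.001], [0.921, -0.39, 0.001], [-0.0, -0.001, -1.0]]
ft_force: [0.1, -0.5, 0.2]
grip_width: 0.0853
1.85 [0.47947527 0.01645125 0.20493864] [[0.39, 0.921, -0.001], [0.921, -0.39, 0.001], [-0.0, -0.001, -1.0]] [-12.2  16.9  89.    0.   74.1 -79.3]
[0.40740124 0.04826206 0.33385776]
(np.float64(319.3922922165596), np.float64(226.26690352791462)) (np.float64(316.8480250612573), np.float64(324.564696312578))
```

View pics/w1.png

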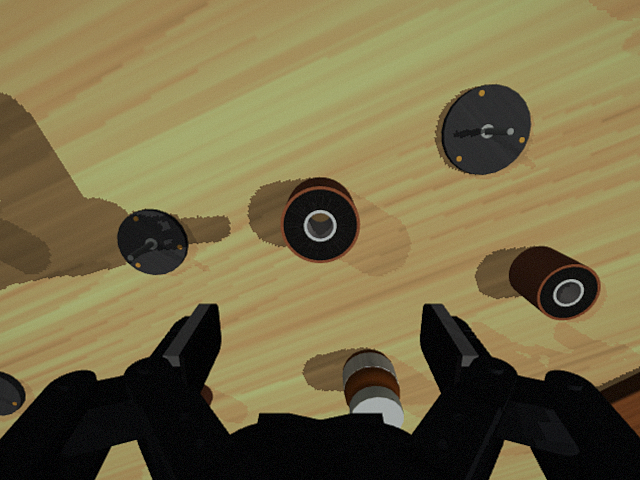

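Wrist view: the large drum's ring is at (320,226), predicted (319.4,226.3). sL at (487,130), sM at (152,242), dM at (568,292), jar at (372,385). Next: refine these from this frame and get height by triangulating with the top view.

```bash
cat >> h.py <<'E'
def blob(d,u,v,kind,r=55):
    "ellipse of a grey ring / foot near pixel u,v"
    u,v=int(u),int(v);x0,y0=max(u-r,0),max(v-r,0)
    c=cv2.cvtColor(d["frame"],cv2.COLOR_RGB2HSV)[y0:v+r,x0:u+r]
    g=(c[...,1]<62)&(c[...,2]>88) if kind=="ring" else (c[...,1]<75)&(c[...,2]<130)
    g=cv2.morphologyEx(g.astype(np.uint8),cv2.MORPH_OPEN,np.ones((3,3))) if kind!="ring" else g.astype(np.uint8)
    n,lab,st,ce=cv2.connectedComponentsWithStats(g)
    k=1+np.argmax(st[1:,4]);cs,_=cv2.findContours((lab==k).astype(np.uint8),cv2.RETR_EXTERNAL,cv2.CHAIN_APPROX_NONE)
    e=cv2.fitEllipse(cv2.convexHull(max(cs,key=cv2.contourArea)));return e[0][0]+x0,e[0][1]+y0,*e[1]
E
python3 - <<'E'
from h import *
import pickle
T,S=pickle.load(open("ts.pkl","rb"));d=get_image("wrist")
for n,p,k,h,t in(("dL",(320,226),"ring",.056,(304.6,269.4)),("dM",(568,292),"ring",.05,(223.9,201.5)),("sL",(487,130),"foot",.008,(231,273.8)),("sM",(152,242),"foot",.008,(378.3,287.9))):
    b=blob(d,*p,k);x,e=tri(ray(d,*b[:2]),ray(T,*t))
    print(n,np.round(b,1),"pl",plane(d,*b[:2],h).round(4),"tri",x.round(4),round(2e3*e[0],1))
E
```

```text
dL [318.9 225.4  31.7  32.6] pl [0.4774 0.0185 0.056 ] tri [0.4786 0.0185 0.0523] 1.0
dM [566.6 292.5  25.4  32.1] pl [0.6238 0.2003 0.05  ] tri [0.6257 0.2011 0.0478] 0.9
sL [485.4 129.4  81.8  94.6] pl [0.4651 0.1856 0.008 ] tri [0.4667 0.1869 0.0038] 2.1
sM [151.2 241.7  61.4  70.6] pl [ 0.4406 -0.1462  0.008 ] tri [ 0.4414 -0.1471  0.0063] 1.4
```

```bash
python3 -m crank '[0,0,0,-0.0015,0.002,-0.04,100, 0,0,0,0,0,-0.04,100, 0,0,0,0,0,-0.04,100, 0,0,0,0,0,-0.03,100, 0,0,0,0,0,-0.02,100, 0,0,0,0,0,-0.01,100, 0,0,0,0,0,0,100, 0,0,0,0,0,0,0, 0,0,0,0,0,0,0, 0,0,0,0,0,0,0, 0,0,0,0,0,0,0, 0,0,0,0,0,0,0, 0,0,0,0,0,0,0]' 50
```

```text
time_s: 3.25
position: [0.4786, 0.0189, 0.027]
tool_rot: [[0.388, 0.922, 0.003], [0.922, -0.388, -0.001], [0.0, 0.003, -1.0]]
ft_force: [-1.5, 1.0, 6.4]
grip_width: 0.0655
```

```bash
python3 -m crank '[0,0,0,0,0,0.02,0, 0,0,0,0,0,0.04,0, 0,0,0,0,0,0.04,0, 0,0,0,-0.002,0.028,0,0, 0,0,0,-0.002,0.028,0,0, 0,0,0,-0.002,0.028,0,0, 0,0,0,-0.002,0.028,0,0, 0,0,0,-0.002,0.028,0,0, 0,0,0,-0.002,0.027,0,0, 0,0,0,0,0,0,0, 0,0,0,0,0,0,0]'
cat > chk.py <<'E'
from h import *
import sys
s=observe();print(s["time_s"],s["position"].round(4),s["ft_force"].round(1),s["grip_width"])
for n in("wrist","side"):
    d=get_image(n)
    cv2.imwrite(f"pics/{sys.argv[1]}{n}.png",d["frame"][:,:,::-1])
E
python3 chk.py a
```

```text
time_s: 4.35
position: [0.4658, 0.1861, 0.1259]
tool_rot: [[0.387, 0.922, 0.001], [0.922, -0.387, -0.0], [0.0, 0.001, -1.0]]
ft_force: [0.5, -0.0, -3.4]
grip_width: 0.0652
4.35 [0.4658 0.1861 0.1259] [ 0.5 -0.  -3.4] 0.06515711445208806
```

View pics/awrist.png

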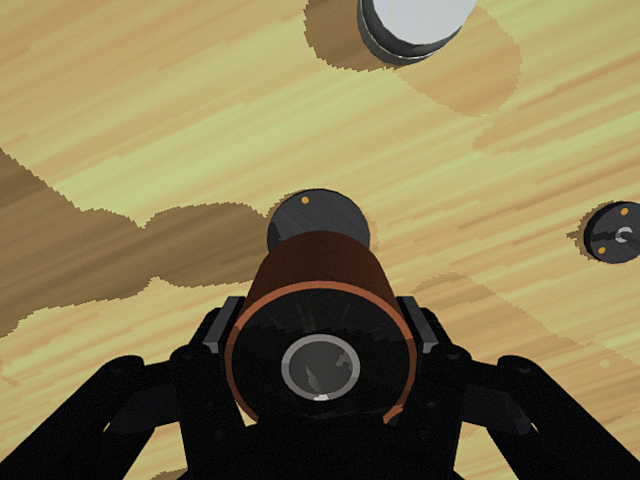

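Wrist view: the large drum is upright in the jaws, ring at (320,368), above foot sL (visible at (318,215)). The stand lies centrally beneath, so I'll lower.

```bash
python3 -m crank '[0,0,0,0.0005,0,-0.02,0, 0,0,0,0,0,-0.02,0, 0,0,0,0,0,-0.02,0, 0,0,0,0,0,-0.015,0, 0,0,0,0,0,0,0]'
python3 chk.py b; python3 -c "
import cv2
i=cv2.imread('pics/bside.png')[130:270,220:400];cv2.imwrite('pics/bs.png',cv2.resize(i,None,fx=4,fy=4))"
```

```text
time_s: 4.95
position: [0.4659, 0.1848, 0.049]
tool_rot: [[0.39, 0.921, -0.003], [0.921, -0.39, -0.001], [-0.002, -0.003, -1.0]]
ft_force: [-0.3, 0.1, -2.7]
grip_width: 0.0654
4.95 [0.4659 0.1848 0.049 ] [-0.3  0.1 -2.7] 0.06535321853662664
```

View pics/bs.png

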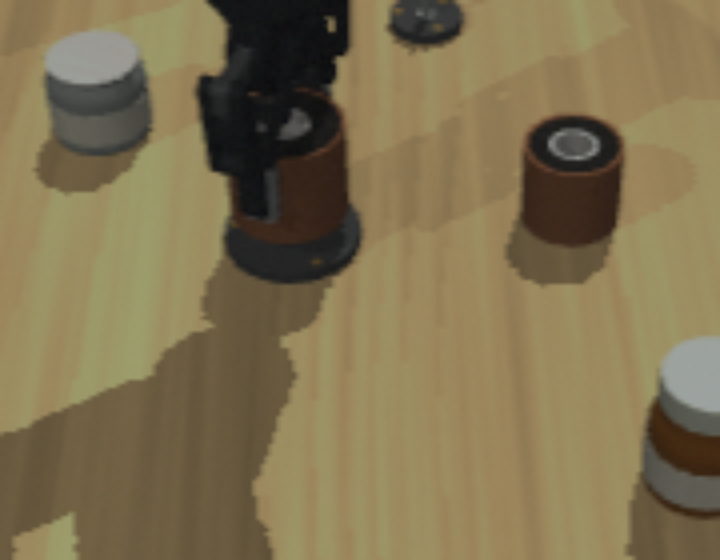

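Side crop: the drum is over the foot with the pin inside it and no contact force. I'll lower it the rest of the way, release, then lift towards the medium drum.

```bash
python3 -m crank '[0,0,0,0,0,-0.007,0, 0,0,0,0,0,-0.005,0, 0,0,0,0,0,-0.002,0, 0,0,0,0,0,0,0]'
```

```text
time_s: 5.45
position: [0.4665, 0.1858, 0.0361]
tool_rot: [[0.388, 0.922, -0.0], [0.922, -0.388, -0.0], [-0.0, -0.0, -1.0]]
ft_force: [0.3, 0.2, -4.0]
grip_width: 0.0653
```

```bash
python3 -m crank '[0,0,0,0,0,-0.001,0, 0,0,0,0,0,-0.0015,0, 0,0,0,0,0,0,0]'
```

```text
time_s: 5.75
position: [0.4667, 0.1859, 0.035]
tool_rot: [[0.388, 0.922, 0.001], [0.922, -0.388, 0.0], [0.001, 0.001, -1.0]]
ft_force: [-4.1, 0.2, 10.6]
grip_width: 0.0648
```

```bash
python3 -m crank '[0,0,0,0,0,0,100, 0,0,0,0,0,0,100, 0,0,0,0,0,0,100, 0,0,0,0,0,0,100, 0,0,0,0,0,0.03,100, 0,0,0,0,0,0.04,100, 0,0,0,0,0,0.05,100, 0,0,0,0.025,0.003,0.04,100, 0,0,0,0.03,0.003,0,100, 0,0,0,0.03,0.003,0,100, 0,0,0,0.03,0.003,0,100, 0,0,0,0.03,0.003,0,100, 0,0,0,0.013,0,0,100, 0,0,0,0,0,0,100, 0,0,0,0,0,0,100]'
cat > look.py <<'E'
from h import *
import sys,pickle
T,S=pickle.load(open("ts.pkl","rb"))
E=dict(dM=(.6247,.2008,.05,"ring",(223.9,201.5)),dS=(.358,-.3069,.044,"ring",(452.8,327.5)),dT=(.626,-.2015,.038,"ring",(404.8,205.1)),sL=(.4663,.186,.008,"foot",(231,273.8)),sM=(.4415,-.147,.008,"foot",(378.3,287.9)),sS=(.531,-.412,.008,"foot",(495.3,250.6)),sT=(.5497,.396,.008,"foot",(139.6,235.7)))
s=observe();print(s["time_s"],s["position"].round(4),s["q"].round(0));d=get_image("wrist");o=d["frame"][:,:,::-1].copy()
for n in sys.argv[2:]:
    x,y,h,k,t=E[n];p=proj(d,[x,y,h])
    if n=="sL": print("held/placed ring",p);continue
    b=blob(d,*p,k);q,e=tri(ray(d,*b[:2]),ray(T,*t));cv2.circle(o,(int(b[0]),int(b[1])),3,(0,0,255),-1)
    print(n,"pred",np.round(p,1),"seen",np.round(b,1),"pl",plane(d,*b[:2],h).round(4),"tri",q.round(4),round(2e3*e[0],1))
cv2.imwrite(f"pics/{sys.argv[1]}.png",o)
E
python3 look.py c dM
```

```text
time_s: 7.25
position: [0.624, 0.2008, 0.1934]
tool_rot: [[0.388, 0.922, -0.001], [0.922, -0.388, -0.0], [-0.001, -0.001, -1.0]]
ft_force: [0.1, -0.7, 0.6]
grip_width: 0.0856
7.25 [0.624  0.2008 0.1934] [  8.  35.  61.   0.  85. -60.]
dM pred [318.7 231.1] seen [317.5 230.7  31.8  33.1] pl [0.624 0.2   0.05 ] tri [0.625  0.2002 0.0491] 1.6
```

View pics/c.png

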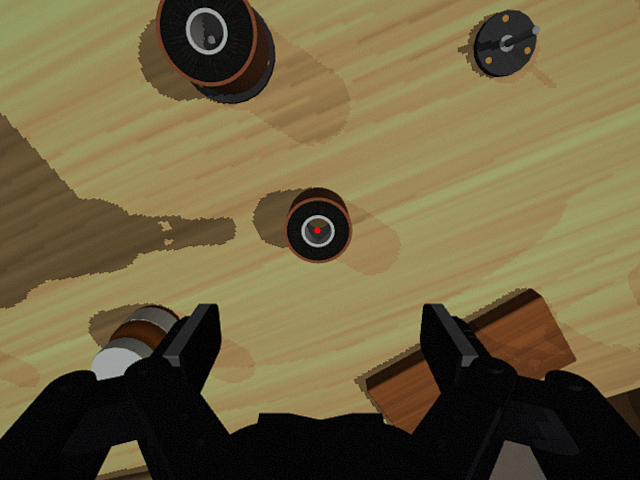

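Wrist view: the large drum is on its foot with the pin tip in its bore (210,40). The medium ring is at (318,231), and sT at (506,42). I'll descend and grip.

```bash
python3 -m crank '[0,0,0,0.0005,-0.0005,-0.04,100, 0,0,0,0,0,-0.04,100, 0,0,0,0,0,-0.04,100, 0,0,0,0,0,-0.03,100, 0,0,0,0,0,-0.018,100, 0,0,0,0,0,0,100, 0,0,0,0,0,0,0, 0,0,0,0,0,0,0, 0,0,0,0,0,0,0, 0,0,0,0,0,0,0, 0,0,0,0,0,0,0, 0,0,0,0,0,0,0]'
```

```text
time_s: 8.5
position: [0.6257, 0.2004, 0.0281]
tool_rot: [[0.388, 0.922, 0.003], [0.922, -0.388, 0.0], [0.001, 0.003, -1.0]]
ft_force: [-1.2, -0.7, 6.2]
grip_width: 0.0546
```

```bash
python3 -m crank '[0,0,0,0,0,0.02,0, 0,0,0,0,0,0.04,0, 0,0,0,0,0,0.04,0, 0,0,0,-0.018,-0.0345,0,0, 0,0,0,-0.018,-0.0345,0,0, 0,0,0,-0.018,-0.0345,0,0, 0,0,0,-0.018,-0.0345,0,0, 0,0,0,-0.018,-0.0345,0,0, 0,0,0,-0.018,-0.0345,0,0, 0,0,0,-0.018,-0.0345,0,0, 0,0,0,-0.018,-0.0345,0,0, 0,0,0,-0.018,-0.0345,0,0, 0,0,0,-0.018,-0.0345,0,0, 0,0,0,-0.003,-0.002,0,0, 0,0,0,0,0,0,0, 0,0,0,0,0,0,0]'
```

```text
time_s: 10.1
position: [0.4424, -0.146, 0.1263]
tool_rot: [[0.388, 0.922, 0.001], [0.922, -0.388, -0.0], [0.0, 0.001, -1.0]]
ft_force: [0.6, -0.2, -1.9]
grip_width: 0.0546
```

```bash
python3 -m crank '[0,0,0,-0.001,-0.001,-0.02,0, 0,0,0,0,0,-0.02,0, 0,0,0,0,0,-0.02,0, 0,0,0,0,0,-0.012,0, 0,0,0,0,0,0,0]'
python3 chk.py d; python3 -c "
import cv2
i=cv2.imread('pics/dside.png')[230:370,190:370];cv2.imwrite('pics/ds.png',cv2.resize(i,None,fx=4,fy=4))"
```

```text
time_s: 10.6
position: [0.441, -0.1463, 0.0527]
tool_rot: [[0.387, 0.922, -0.002], [0.922, -0.387, 0.002], [0.001, -0.003, -1.0]]
ft_force: [0.3, 0.1, -2.2]
grip_width: 0.0553
10.6 [ 0.441  -0.1463  0.0527] [ 0.3  0.1 -2.2] 0.055317814236005236
```

View pics/ds.png

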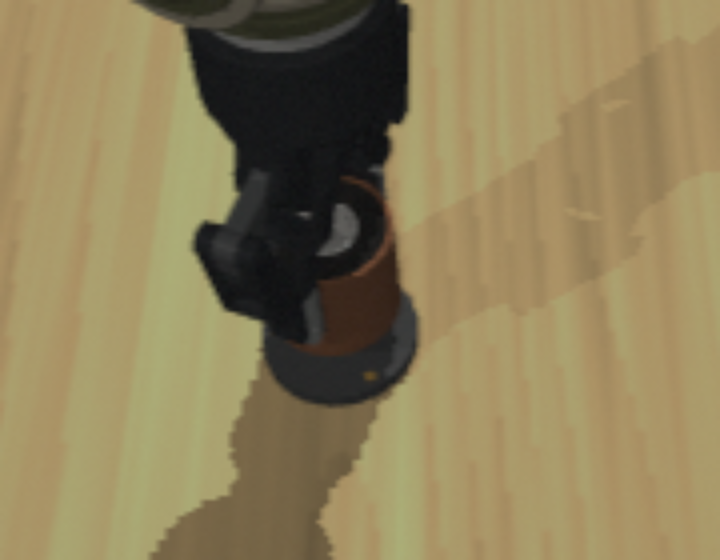

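Side crop: the medium drum is over its foot, threaded on the pin. I'll lower it to contact.

```bash
python3 -m crank '[0,0,0,0,0,-0.01,0, 0,0,0,0,0,-0.006,0, 0,0,0,0,0,-0.002,0, 0,0,0,0,0,-0.0015,0, 0,0,0,0,0,0,0]'
```

```text
time_s: 11.2
position: [0.4409, -0.1474, 0.036]
tool_rot: [[0.388, 0.922, 0.001], [0.922, -0.388, -0.0], [-0.0, 0.001, -1.0]]
ft_force: [-7.0, 3.6, 25.4]
grip_width: 0.0553
```

```bash
python3 -m crank '[0,0,0,0,0,0.001,0, 0,0,0,0,0,0,100, 0,0,0,0,0,0,100, 0,0,0,0,0,0,100, 0,0,0,0,0,0,100, 0,0,0,0,0,0.03,100, 0,0,0,0,0,0.04,100, 0,0,0,0,0,0.05,100, 0,0,0,-0.013,-0.025,0.04,100, 0,0,0,-0.02,-0.035,0,100, 0,0,0,-0.02,-0.035,0,100, 0,0,0,-0.02,-0.035,0,100, 0,0,0,-0.01,-0.03,0,100, 0,0,0,0,0,0,100, 0,0,0,0,0,0,100]'
python3 look.py e dS sM
```

```text
time_s: 12.7
position: [0.3578, -0.3076, 0.195]
tool_rot: [[0.39, 0.921, -0.0], [0.921, -0.39, 0.001], [0.001, -0.001, -1.0]]
ft_force: [-0.6, 1.0, -0.5]
grip_width: 0.0853
12.7 [ 0.3578 -0.3076  0.195 ] [ -55.   17.   91.    0.   72. -122.]
dS pred [319.1 227.5] seen [319.7 226.6  31.1  32.4] pl [ 0.3574 -0.3061  0.044 ] tri [ 0.3586 -0.3067  0.0394] 0.1
sM pred [508.3 232.3] seen [506.3 229.9  62.2  73.9] pl [ 0.4384 -0.1482  0.008 ] tri [ 0.4415 -0.1467  0.0029] 1.8
```

View pics/e.png

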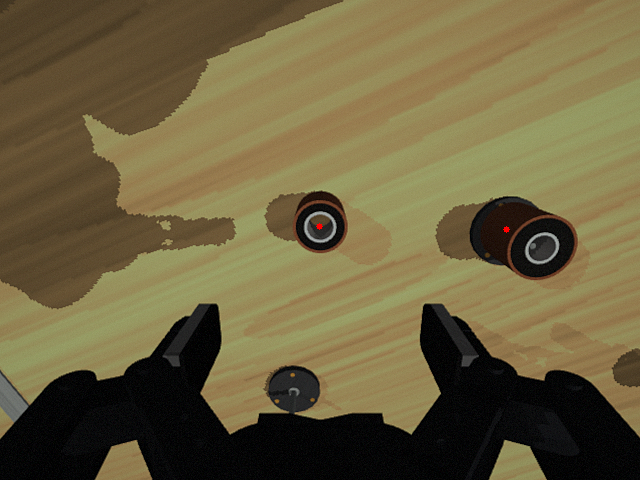

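Wrist view: the medium drum is seated on its foot with the pin tip in its bore (533,246). The small ring is at (320,227), and sS at (293,389).

```bash
python3 -m crank '[0,0,0,0,0.001,-0.04,100, 0,0,0,0,0,-0.04,100, 0,0,0,0,0,-0.04,100, 0,0,0,0,0,-0.03,100, 0,0,0,0,0,-0.02,100, 0,0,0,0,0,0,100, 0,0,0,0,0,0,0, 0,0,0,0,0,0,0, 0,0,0,0,0,0,0, 0,0,0,0,0,0,0, 0,0,0,0,0,0,0, 0,0,0,0,0,0,0]'
python3 - <<'E'
from h import *
import pickle
T,S=pickle.load(open("ts.pkl","rb"));d={}
E
```

```text
time_s: 13.95
position: [0.3586, -0.307, 0.0268]
tool_rot: [[0.388, 0.922, 0.002], [0.922, -0.388, -0.002], [-0.001, 0.002, -1.0]]
ft_force: [-0.0, 2.1, 8.1]
grip_width: 0.0452
```

```bash
python3 -m crank '[0,0,0,0,0,0.02,0, 0,0,0,0,0,0.04,0, 0,0,0,0,0,0.04,0, 0,0,0,0.035,0.01,0,0, 0,0,0,0.035,0.01,0,0, 0,0,0,0.035,0.01,0,0, 0,0,0,0.035,0.01,0,0, 0,0,0,0.033,0,0,0, 0,0,0,0,0,0,0, 0,0,0,0,0,0,0]'
python3 look.py f sS
```

```text
time_s: 14.95
position: [0.5311, -0.2663, 0.1255]
tool_rot: [[0.387, 0.922, -0.0], [0.922, -0.387, -0.0], [-0.0, -0.0, -1.0]]
ft_force: [0.2, -0.1, -0.8]
grip_width: 0.0449
14.95 [ 0.5311 -0.2663  0.1255] [ -38.   32.   77.   -0.   70. -105.]
sS pred [149.2 307.2] seen [150.3 304.8  67.6  75.2] pl [ 0.5296 -0.4101  0.008 ] tri [ 0.5305 -0.4102  0.0073] 1.6
```

View pics/f.png

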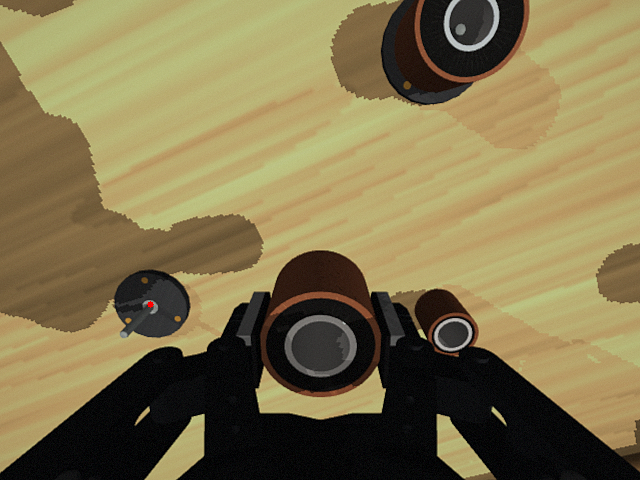

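Wrist view: the small drum is held upright, ring at (320,346). Foot sS is marked at (150,305), and the tiny drum is at (453,335). sS is at (0.530,-0.410).

```bash
python3 -m crank '[0,0,0,-0.001,-0.029,0,0, 0,0,0,0,-0.029,0,0, 0,0,0,0,-0.029,0,0, 0,0,0,0,-0.029,0,0, 0,0,0,0,-0.028,0,0, 0,0,0,0,0,0,0, 0,0,0,0,0,-0.02,0, 0,0,0,0,0,-0.02,0, 0,0,0,0,0,-0.02,0, 0,0,0,0,0,-0.012,0, 0,0,0,0,0,0,0]'
python3 chk.py g; python3 -c "
import cv2
i=cv2.imread('pics/gside.png')[340:480,240:420];cv2.imwrite('pics/gs.png',cv2.resize(i,None,fx=4,fy=4))"
```

```text
time_s: 16.1
position: [0.5291, -0.4099, 0.052]
tool_rot: [[0.389, 0.921, -0.002], [0.921, -0.389, 0.002], [0.001, -0.003, -1.0]]
ft_force: [0.8, 0.2, -0.3]
grip_width: 0.0448
16.1 [ 0.5291 -0.4099  0.052 ] [ 0.8  0.2 -0.3] 0.04479749289481367
```

View pics/gs.png

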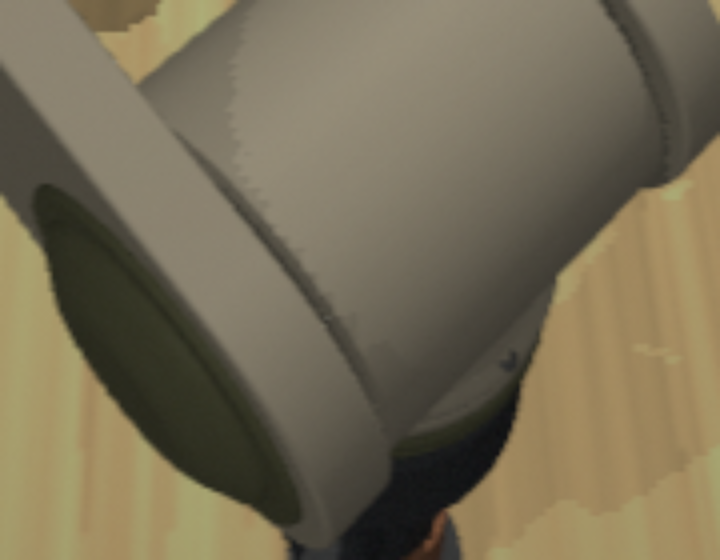

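The arm hides the drum in this view. Force is nil at pin depth, so it's threaded and I'll continue to contact.

```bash
python3 -m crank '[0,0,0,0.0005,0,-0.01,0, 0,0,0,0,0,-0.005,0, 0,0,0,0,0,-0.002,0, 0,0,0,0,0,-0.001,0, 0,0,0,0,0,0,0]'
```

```text
time_s: 16.7
position: [0.5306, -0.4107, 0.0353]
tool_rot: [[0.388, 0.922, -0.0], [0.922, -0.388, -0.0], [-0.0, -0.0, -1.0]]
ft_force: [0.2, -0.9, -0.7]
grip_width: 0.0448
```

```bash
python3 -m crank '[0,0,0,0,0,-0.001,0, 0,0,0,0,0,-0.001,0, 0,0,0,0,0,0,0]'
```

```text
time_s: 17.0
position: [0.5307, -0.4108, 0.0349]
tool_rot: [[0.388, 0.922, 0.001], [0.922, -0.388, -0.001], [-0.001, 0.001, -1.0]]
ft_force: [-2.5, 3.1, 8.6]
grip_width: 0.0445
```

```bash
python3 -m crank '[0,0,0,0,0,0,100, 0,0,0,0,0,0,100, 0,0,0,0,0,0,100, 0,0,0,0,0,0,100, 0,0,0,0,0,0.03,100, 0,0,0,0,0,0.04,100, 0,0,0,0,0,0.05,100, 0,0,0,0.01,0.02,0.04,100, 0,0,0,0.014,0.03,0,100, 0,0,0,0.014,0.03,0,100, 0,0,0,0.014,0.03,0,100, 0,0,0,0.014,0.03,0,100, 0,0,0,0.014,0.03,0,100, 0,0,0,0.014,0.03,0,100, 0,0,0,0.002,0.009,0,100, 0,0,0,0,0,0,100, 0,0,0,0,0,0,100]'
python3 look.py i dT
```

```text
time_s: 18.7
position: [0.6262, -0.2026, 0.1932]
tool_rot: [[0.389, 0.921, -0.0], [0.921, -0.389, -0.0], [-0.0, -0.0, -1.0]]
ft_force: [-1.1, -0.2, -1.1]
grip_width: 0.0857
18.7 [ 0.6262 -0.2026  0.1932] [-28.  35.  60.  -0.  85. -95.]
dT pred [319.5 225.6] seen [319.8 224.4  30.8  31.8] pl [ 0.6252 -0.2009  0.038 ] tri [ 0.6283 -0.2024  0.0259] 0.3
```

View pics/i.png

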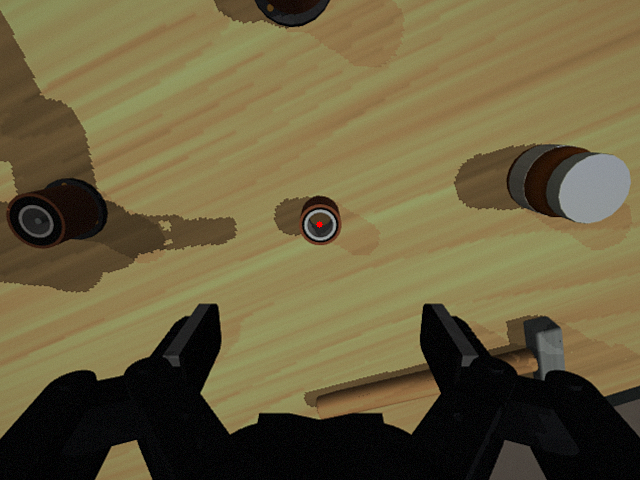

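Wrist view: the small drum is on its foot with the pin in its bore (38,220). The tiny ring is at (320,224), and the jar stands undisturbed at (590,185).

```bash
python3 -m crank '[0,0,0,0,0.001,-0.04,100, 0,0,0,0,0,-0.04,100, 0,0,0,0,0,-0.04,100, 0,0,0,0,0,-0.03,100, 0,0,0,0,0,-0.018,100, 0,0,0,0,0,0,100, 0,0,0,0,0,0,0, 0,0,0,0,0,0,0, 0,0,0,0,0,0,0, 0,0,0,0,0,0,0, 0,0,0,0,0,0,0, 0,0,0,0,0,0,0, 0,0,0,0,0,0,0]'
```

```text
time_s: 20.05
position: [0.627, -0.2011, 0.0268]
tool_rot: [[0.388, 0.922, 0.002], [0.922, -0.388, -0.001], [-0.0, 0.002, -1.0]]
ft_force: [-1.9, -0.1, 5.3]
grip_width: 0.0348
```

```bash
python3 -m crank '[0,0,0,0,0,0.02,0, 0,0,0,0,0,0.04,0, 0,0,0,0,0,0.04,0, 0,0,0,0,0,0.03,0, 0,0,0,-0.006,0.034,0,0, 0,0,0,-0.006,0.034,0,0, 0,0,0,-0.006,0.034,0,0, 0,0,0,-0.006,0.034,0,0, 0,0,0,-0.006,0.034,0,0, 0,0,0,-0.006,0.034,0,0, 0,0,0,-0.006,0.034,0,0, 0,0,0,-0.006,0.034,0,0, 0,0,0,-0.006,0.034,0,0, 0,0,0,-0.006,0.034,0,0, 0,0,0,-0.006,0.034,0,0, 0,0,0,-0.006,0.034,0,0, 0,0,0,-0.004,0.034,0,0, 0,0,0,0,0,0,0, 0,0,0,0,0,0,0]'
python3 look.py j sT
```

```text
time_s: 21.95
position: [0.5503, 0.2417, 0.1554]
tool_rot: [[0.387, 0.922, 0.0], [0.922, -0.387, -0.0], [-0.0, 0.0, -1.0]]
ft_force: [-0.4, 0.2, -0.8]
grip_width: 0.0345
21.95 [0.5503 0.2417 0.1554] [ 12.  31.  74.  -0.  75. -55.]
sT pred [501.6 154.2] seen [500.9 152.3  57.6  67.3] pl [0.5481 0.3958 0.008 ] tri [ 0.5507  0.3995 -0.001 ] 0.9
```

View pics/j.png

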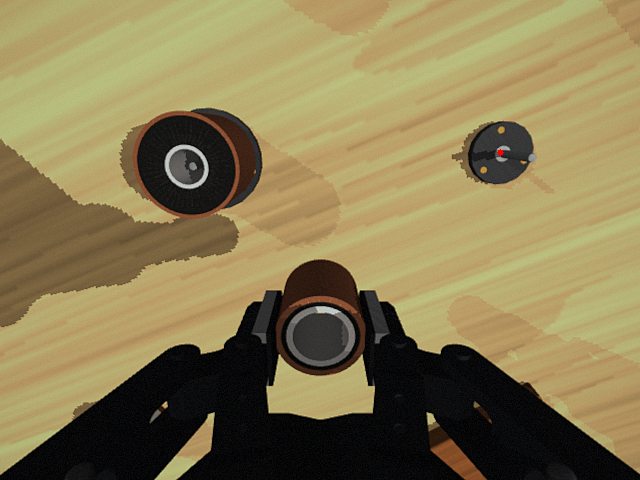

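Wrist view: the tiny drum is held upright, ring at (320,336). sT foot centre is marked at (501,152), pin base at (503,153). Target is (0.549,0.3965).

```bash
python3 -m crank '[0,0,0,-0.001,0.031,0,0, 0,0,0,0,0.031,0,0, 0,0,0,0,0.031,0,0, 0,0,0,0,0.031,0,0, 0,0,0,0,0.031,0,0, 0,0,0,0,0,0,0, 0,0,0,0,0,-0.04,0, 0,0,0,0,0,-0.025,0, 0,0,0,0,0,-0.02,0, 0,0,0,0,0,-0.018,0, 0,0,0,0,0,0,0]'
python3 chk.py k; python3 -c "
import cv2
i=cv2.imread('pics/kside.png')[80:190,260:400];cv2.imwrite('pics/ks.png',cv2.resize(i,None,fx=5,fy=5))"
```

```text
time_s: 23.1
position: [0.5491, 0.3941, 0.0499]
tool_rot: [[0.39, 0.921, -0.005], [0.921, -0.39, -0.002], [-0.004, -0.003, -1.0]]
ft_force: [-0.4, -0.5, -1.0]
grip_width: 0.0343
23.1 [0.5491 0.3941 0.0499] [-0.4 -0.5 -1. ] 0.03427962312154441
```

View pics/ks.png

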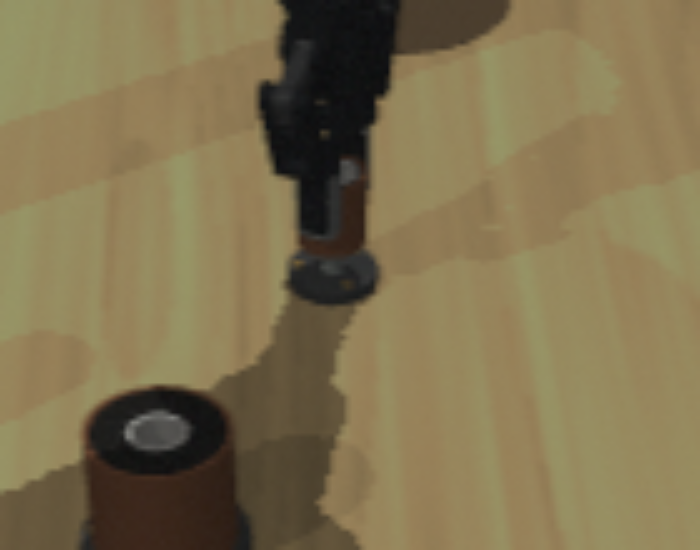

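Side crop: the tiny drum is on the pin just above its foot, and the large drum is seated. I'll lower to contact.

```bash
python3 -m crank '[0,0,0,0,0.0005,-0.008,0, 0,0,0,0,0,-0.005,0, 0,0,0,0,0,-0.002,0, 0,0,0,0,0,-0.0015,0, 0,0,0,0,0,0,0]'
```

```text
time_s: 23.7
position: [0.5495, 0.3969, 0.0357]
tool_rot: [[0.388, 0.922, -0.0], [0.922, -0.388, -0.0], [-0.0, -0.0, -1.0]]
ft_force: [0.1, 0.8, -0.8]
grip_width: 0.0345
```

```bash
python3 -m crank '[0,0,0,0,0,-0.001,0, 0,0,0,0,0,-0.0015,0, 0,0,0,0,0,0,0]'
```

```text
time_s: 24.0
position: [0.5497, 0.397, 0.0348]
tool_rot: [[0.388, 0.922, 0.001], [0.922, -0.388, 0.0], [0.001, 0.001, -1.0]]
ft_force: [-3.2, -2.1, 8.6]
grip_width: 0.0346
```

```bash
python3 -m crank '[0,0,0,0,0,0,100, 0,0,0,0,0,0,100, 0,0,0,0,0,0,100, 0,0,0,0,0,0,100, 0,0,0,0,0,0.03,100, 0,0,0,0,0,0.04,100, 0,0,0,0,0,0.05,100, 0,0,0,0,0,0.05,100, 0,0,0,0,0,0.03,100, 0,0,0,-0.035,0.012,0,100, 0,0,0,-0.035,0.012,0,100, 0,0,0,-0.035,0.012,0,100, 0,0,0,-0.035,0.012,0,100, 0,0,0,-0.035,0.012,0,100, 0,0,0,-0.035,0.012,0,100, 0,0,0,-0.035,0.012,0,100, 0,0,0,-0.035,0.012,0,100, 0,0,0,-0.035,0.012,0,100, 0,0,0,0,0,0,100]'
python3 - <<'E'
from h import *
import pickle
T0,S0=pickle.load(open("ts.pkl","rb"))
T=get_image("top");S=get_image("side")
for n,h,q,xy in(("L",.064,None,(.4665,.186)),("M",.058,None,(.4413,-.147)),("S",.052,None,(.5305,-.4105)),("T",.046,None,(.5495,.397))):
    r=[]
    for d in(T,S):
        p=proj(d,[*xy,h]); b=blob(d,*p,"ring",14); r.append((b,np.array(p)))
    x,e=tri(ray(T,*r[0][0][:2]),ray(S,*r[1][0][:2]))
    print(n,"tri",x.round(4),"stand",xy,"exp top z",h,[np.round(np.array(b[:2])-p,1).tolist() for b,p in r])
a=np.hstack([T["frame"][150:390,100:540:1]]);b=S["frame"][100:480,180:440]
for d,d0,(u,v),n in((T,T0,(317,183),"jar"),(T,T0,(180,326),"tin")):
    print(n,"diff",np.abs(d["frame"][v-15:v+15,u-15:u+15].astype(int)-d0["frame"][v-15:v+15,u-15:u+15]).mean().round(1))
c=np.zeros((480,800,3),np.uint8);c[:300,:440]=cv2.resize(a,(440,300))*0;c[:240,:440]=a;c[:480,440:]=cv2.resize(b,(328,480))[:,:360] if False else cv2.resize(b,(360,480))
cv2.imwrite("pics/z.png",c[:,:,::-1])
E
```

```text
time_s: 25.9
position: [0.2309, 0.5057, 0.2336]
tool_rot: [[0.384, 0.923, -0.001], [0.923, -0.384, 0.0], [0.0, -0.001, -1.0]]
ft_force: [0.0, -0.5, 0.2]
grip_width: 0.0857
L tri [0.4667 0.1885 0.0606] stand (0.4665, 0.186) exp top z 0.064 [[-0.9, -0.6], [-0.2, 0.6]]
M tri [ 0.4407 -0.1457  0.0539] stand (0.4413, -0.147) exp top z 0.058 [[-0.9, -0.2], [-0.8, 1.0]]
S tri [ 0.531  -0.4102  0.0466] stand (0.5305, -0.4105) exp top z 0.052 [[-1.0, -0.5], [-0.4, 1.2]]
T tri [0.5497 0.4002 0.0435] stand (0.5495, 0.397) exp top z 0.046 [[-1.1, -0.4], [-0.3, 0.2]]
jar diff 1.0
tin diff 1.1
```

View pics/z.png

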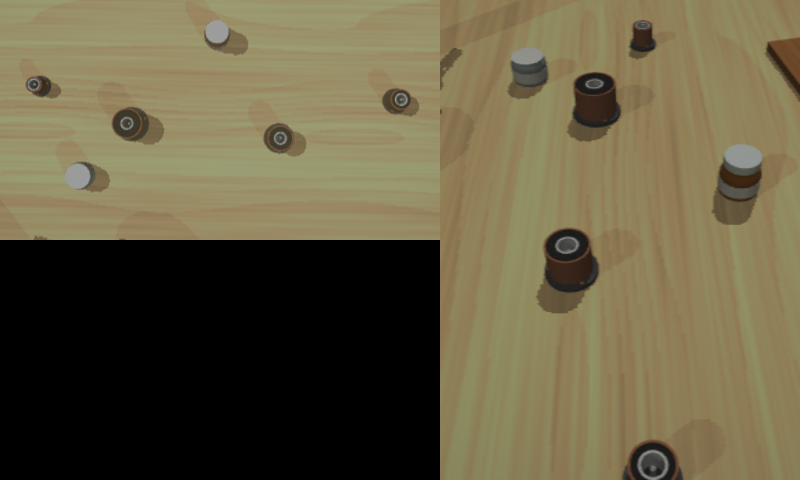

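The final picture shows all four drums upright and centred on their matching feet, and the jar and tin unmoved. Each drum's top rose 7–10 mm against the first measurement, which matches the 8 mm foot.

```bash
python3 -c "
from rig import *
print(close_job())"
```

```text
the job is handed in; nothing more can be done
None
```

All four drums are on the pins of their matching stands, placed largest to smallest, upright and released. I handed the job in at about 26 s with the arm clear of everything.

- **Seating:** Each drum was lowered until the wrist force showed contact with the foot, between 9 and 25 N. In the final top and side views, the drum tops stand 7.0–9.6 mm higher than they did on the bench, against the foot's 8 mm.
- **Centring:** The drum axes measure within about 3 mm of the stand axes, with 8 mm of radial play available.
- **Jar and tin:** Neither moved. The top pictures from before and after match at both places.
- **Checks that disagreed:** Heights from the top and side cameras read 3–5 mm low throughout, both before and after placing, so I relied on the change in height. The small drum's lowering was hidden from the side camera. I went by force there, and a later wrist picture showed it seated on its pin.

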